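# Tip the hooked lid off a bench box

## Task

Take the lid off the steel box on the bench: one end of it, you cannot see which, is hooked under a springy keeper inside, so feel gently which end comes up and do not pull hard on the end that holds. Tip the free end up until the other end unhooks, lift the lid off and set it down, without dropping it, right way up on the bench clear of the box, leaving the other things where they are.

Things in the scene. Friction and masses are not known exactly. Their poses are not given: they have to be found in the camera images.
- bench_box: Grey sheet-steel open box screwed to the bench, fixed: 92 mm (its x) by 170 mm (its y) by 80 mm high, walls 4 mm, a white card frame on one long side, screw flanges 18 mm wide and 3 mm thick at its ends (206 mm over all). Origin: centre of its underside, z up. Two small rolls lie in it, out of the lid's way.
- rim_mid (a point): Centre of the box's mouth, at rim height (80 mm over the bench). Inside ONE end (+y or -y, differs from run to run, hidden by the lid) is a keeper bar 64 mm wide, its underside 64 mm above the bench, reaching 11 mm inward from the end wall. The other end has posts but no bar.
- lid: Loose bright steel lid on the rim, 0.15 to 0.31 kg, both ends alike: plate 104 mm (its x) by 172 mm (its y), 5 mm thick. Origin: lid's centre, at the level of its feet's undersides; plate at z = 25 to 30 mm. Skirts 9 mm deep hang outside the box's long sides. Seated, the origin is 55 mm above the bench; set down on its feet, at bench height.
- lid_top (a point): Centre of the lid's top face. Under each end an L-shaped foot 50 mm wide: leg 62 to 66 mm from the centre, toe 5 mm thick reaching out to 78 mm. The hooked end rises 4 mm, then holds (2 N per mm more); the free end lifts with 1 to 3 N. Tipped 0.5 rad about the hooked end's outer edge (85 mm from centre, on the rim), the hooked toe is clear of the bar and the lid lifts away.
- pull_a (a point): Middle of the top of the black upright pull at the lid's +y end (70 mm from the centre). The pull is a block 16 mm thick across the lid (lid's x), 22 mm along it (y), standing 30 mm above the plate's top.
- pull_b (a point): The same for the equal pull at the lid's -y end.
- keeper (a joint): How far the hidden springy keeper bar has been pulled up, in m: 0 at rest, 2000 N/m; it is spoilt when bent past 0.007. It does not tell the end it is at.
- calculator: Bystander: dark desk calculator 112x70x15 mm lying on the bench. Origin at the centre of its underside.
- press_timer: Bystander: white box-shaped timer with a black dial, 67x66x52 mm, standing on the bench beyond the box. Origin at the centre of its underside.
- masking_tape: Bystander: roll of cream masking tape, 100 mm across, 25 mm high, lying beyond the box. Origin at the centre of its underside.

How it is judged:
By the outcome, as a careful person would: the job done as asked, in the order asked, and still so for the second after the job is handed in, with the robot touching nothing.
It also fails if it takes over 58 s, if anything falls off the work surface, if the arm or the gripper's body presses on something with over 40 N, if the wrist force passes 120 N, or if a joint passes its speed limit or range.

## Robot

A 6-joint arm with a two-finger parallel gripper is mounted at the origin on a cart in front of the work surface, level with it; the furniture and walls round the work are solid. World frame = base frame: x ahead of the robot, y to its left, z up, the work surface at z = 0. Lengths are in m, angles in rad, forces in N, time in s.
With the tool pointing down it reaches from about 0.3 to 0.875 m from the base axis. Payload 4.2 kg.
Tool frame: the origin (TCP) lies midway between the tips of the shut fingers; the grasp point (between the pads) lies 19 mm behind it; z points along the fingers, y is the line along which they close (so a half turn about z gives the same grasp; the last joint's range is limited). The gripper opens to 85 mm and grips with 20 to 120 N. Pads are 22 mm wide; open, the fingers measure 114 mm over their backs; the gripper's body (76 mm by 85 mm) begins 54 mm behind the grasp point. The pads swing forward as they close: fully open they stand 13 mm farther back than shut.
Start: joints at [1.244, 0.32, 1.565, -0, 1.257, -0.02], TCP at [0.174, 0.548, 0.231] pointing down, gripper open.
Joint ranges: [-3.11, 3.11], [-0.84, 2.01], [0.21, 2.61], [-1.34, 4.49], [0.05, 2.63], [-2.56, 2.56]. Speed limits (rad/s): [2.57, 2.57, 3.14, 3.14, 3.14, 3.14].

## Interface

Orientations are given as a unit quaternion [x, y, z, w].
In Python, from cell import manip, vision, job_done gives the robot as it stands (manip), with the cameras (vision) and the job as plain functions.
- The arm moves only by the shell command python3 drive.py FILE [OPENING] [FORCE], which reads ROWS from the file FILE. ROWS is a JSON list of rows, 1 to 8 of them, each of 6 numbers: dx, dy, dz in shares of the most that a row can go, 1 being 50 mm, then a rotation vector rx, ry, rz in parts of the range, where 1.0 means 180 degrees; each row shifts and turns the commanded pose from where the row before left it, along the tool's axes as they then stand; what a row does not reach is not made up. A row lasts 1/10 s, in which the tool goes at most 0.05 m and 0.15 rad, less where a joint would pass 70% of its speed; a pose out of reach is approached as far as the arm can. OPENING is the opening from 0.0 (shut) to 1.0 (fully open), set as the command begins (- or left out keeps the last). The fingers move at their own pace and stop on an object; FORCE is the grip in N (left out, the last holds). Time passes only in rows, so rows that do not move let the fingers close. It prints the time, the measured TCP pose, the force, the opening and the grip force at its end. A shift or turn number past 1, either way, is cut back to 1. Input that does not fit is refused with a message, and nothing moves.
- manip.state(): the state, without advancing time (a new reading comes with each control period).
- vision.camera(name): name is "scene" or "side" or "wrist"; returns the picture (480x640x3 uint8, red, green, blue); there is no depth.
- vision.get_calibration(name): a dict with "intrinsics" (3x3 intrinsics, pixels), "k1" (the pictures are not rectified: a ray, as slopes to the right and down, at radius r is drawn at 1 + k1 r^2 times it, then the intrinsics apply), "T" (4x4, takes a point from camera to world coordinates). Camera axes: x right, y down, z forward; pixel columns grow to the right and rows downward; lengths in m; the calibration is good to about 2 mm. A picture is of the moment at which its call begins: read the wrist's pose just before it. get_calibration takes no time and is no camera call; for the wrist camera it gives the pose at the moment of the call.
- job_done(): hands the job in; it is judged then, once.
The state is a dict: "time_s": time; "qpos": joint angles; "joint_velocities": joint speeds; "joint_torque": joint torques, N m; "position": TCP position; "eef_rot": TCP orientation; "contact_force": force on the tool from outside, world axes, zero at the start; "moment": the same for the moment, N m; "opening": opening from 0.0 (shut) to 1.0 (fully open); "grip_force": force on a finger pad.
Only numpy, scipy, OpenCV 4.12 (cv2) and the standard library are available. Lean on these libraries where they do the work, as an engineer would, in place of code of your own. Each camera call takes 0.05 s, during which the arm holds its last target. There are 200 camera calls.

## Working session

There is one attempt and no reset: what is moved stays moved. The work goes in short steps, Python scripts to look and compute and a shell command to move; the robot and the scene stay as the last step left them, time stands still between calls to the robot, and variables do not carry over. Pictures are saved under pics/ and viewed, at most 10 in all, crops included, and the job is handed in when it is done.

```bash
ls; mkdir -p pics
python3 - <<'E'
from cell import manip, vision, job_done
import cv2
for n in ("scene","side"):
    cv2.imwrite(f"pics/{n}0.png",vision.camera(n)[:,:,::-1])
    c=vision.get_calibration(n);print(n,c)
s=manip.state();print(s)
E
```

```text
cell.py
drive.py
pics
scene {'intrinsics': array([[546.48779384,   0.        , 329.4135166 ],
       [  0.        , 546.48779384, 230.70220558],
       [  0.        ,   0.        ,   1.        ]]), 'k1': 0.011118297767664554, 'T': array([[ 0.42941858, -0.37029436,  0.82370005, -0.21401054],
       [-0.90281342, -0.15281691,  0.40196382, -0.5269027 ],
       [-0.02296964, -0.9162582 , -0.39992914,  0.53750836],
       [ 0.        ,  0.        ,  0.        ,  1.        ]])}
side {'intrinsics': array([[517.01274689,   0.        , 315.68105858],
       [  0.        , 517.01274689, 248.4375477 ],
       [  0.        ,   0.        ,   1.        ]]), 'k1': -0.13839840123858027, 'T': array([[ 0.93669344, -0.22137862,  0.27128749,  0.34285689],
       [-0.34987542, -0.56104143,  0.75021311, -0.9299745 ],
       [-0.01387762, -0.79763652, -0.60297876,  0.78184693],
       [ 0.        ,  0.        ,  0.        ,  1.        ]])}
{'time_s': 0.1, 'qpos': array([ 1.24399013e+00,  3.20220478e-01,  1.56554741e+00, -2.77357034e-05,
        1.25736137e+00, -2.00149747e-02]), 'joint_velocities': array([ 3.54896864e-05, -1.75074824e-03, -3.77700505e-03,  5.93782288e-05,
        1.87643679e-03,  5.72177184e-04]), 'joint_torque': array([ 2.44780413e-04, -4.16407764e+01, -2.34703445e+01, -6.59393913e-05,
        5.01570510e-03,  3.21875689e-05]), 'position': array([0.17353431, 0.54775782, 0.23057435]), 'eef_rot': array([ 1.52790464e-01,  9.88258308e-01, -7.59056950e-04, -1.19574244e-04]), 'contact_force': array([-0.25425462,  0.6184137 ,  0.37230475]), 'moment': array([-0.02374349, -0.06677681,  0.0329758 ]), 'grip_force': 0.0, 'opening': 0.9991580299986588}
```

View pics/scene0.png

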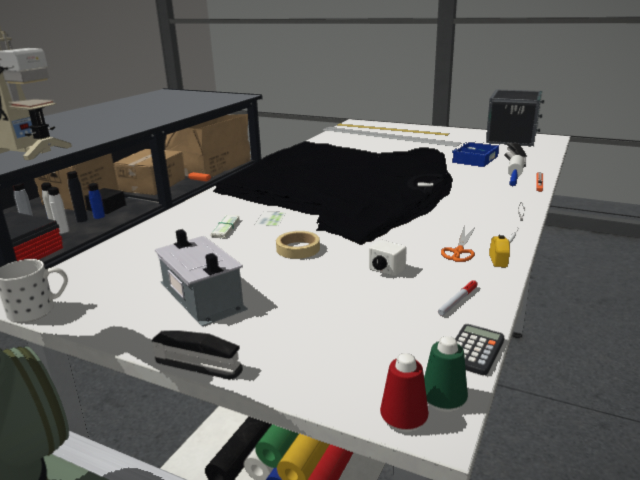

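View pics/side0.png

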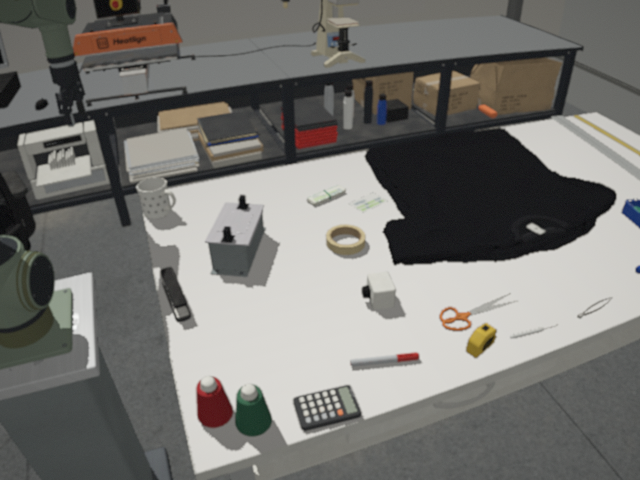

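The scene view shows the box at about (200,280) with pulls at (181,238) and (211,263). The side view shows it at (237,238) with pulls at (242,202) and (227,234). Next I'll enlarge both.

Run:
```python
import cv2,numpy as np
a=cv2.imread("pics/scene0.png")[225:325,150:250]; b=cv2.imread("pics/side0.png")[185:285,195:275]
f=lambda i,k:cv2.resize(i,None,fx=k,fy=k,interpolation=cv2.INTER_CUBIC)
cv2.imwrite("pics/crop0.png",np.hstack([f(a,4.4),f(b,4.4)]))
```

```text
(no output)
```

View pics/crop0.png

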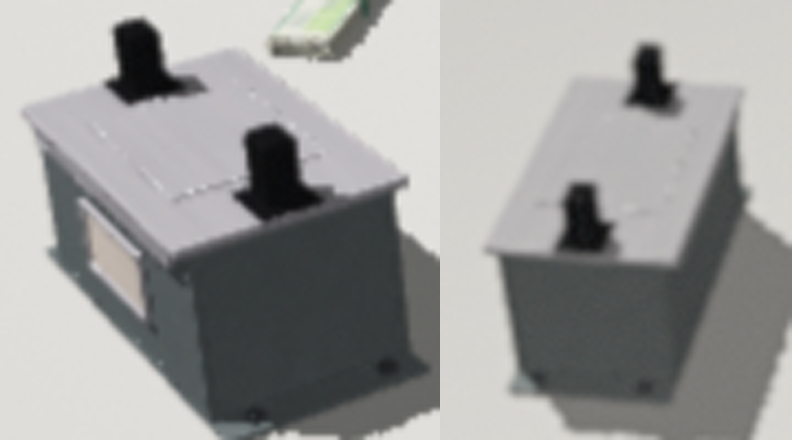

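```bash
cat > h.py <<'E'
from cell import manip, vision, job_done
import numpy as np, cv2
from scipy.optimize import least_squares
def proj(n,P,c=None):
    c=c or vision.get_calibration(n); T=np.linalg.inv(c["T"]); P=np.atleast_2d(P)
    return cv2.projectPoints(P,cv2.Rodrigues(T[:3,:3])[0],T[:3,3],c["intrinsics"],np.array([c["k1"],0,0,0,0.]))[0][:,0]
def ray(n,px,z):
    c=vision.get_calibration(n);T=c["T"]
    u=cv2.undistortPoints(np.array([[px]],float),c["intrinsics"],np.array([c["k1"],0,0,0,0.]))[0,0]
    d=T[:3,:3]@[*u,1];return T[:3,3]+d*(z-T[2,3])/d[2]
def lidpts(x,y,a,z=0.055):
    L=np.array([[0,.07,.06],[0,-.07,.06],[-.052,.086,.03],[-.052,-.086,.03],[.052,-.086,.03],[.052,.086,.03]])
    c,s=np.cos(a),np.sin(a);return L@np.array([[c,s,0],[-s,c,0],[0,0,1]])+[x,y,z]
E
python3 - <<'E'
from h import *
sc=np.array([[137,24],[270,131],[22,110],[178,265],[408,182],[240,50]])/4.4+[150,225]
sd=np.array([[209,48],[142,187],[135,77],[45,248],[232,264],[302,90]])/4.4+[195,185]
C={n:vision.get_calibration(n) for n in("scene","side")}
f=lambda p:np.r_[(proj("scene",lidpts(*p),C["scene"])-sc).ravel(),(proj("side",lidpts(*p),C["side"])-sd).ravel()]
print(ray("scene",sc[0],.115),ray("scene",sc[1],.115),ray("side",sd[0],.115),ray("side",sd[1],.115))
r=least_squares(f,[.3,0,0],loss="soft_l1");p=r.x;print(p,np.round(r.fun.reshape(-1,2),1).tolist());print(lidpts(*p).round(4))
for n,px in (("side",(345,240)),("scene",(298,245)),("side",(380,300)),("side",(327,196)),("side",(175,295)),("side",(155,210)),("side",(325,407))):print(n,px,ray(n,px,0.01).round(3))
s=manip.state();print(s["position"],s["eef_rot"])
E
```

```text
[0.54600296 0.16794514 0.115     ] [0.4796667  0.04590085 0.115     ] [0.54912162 0.17008717 0.115     ] [0.48302707 0.04786498 0.115     ]
[ 0.51308984  0.10622164 -0.49858046] [[0.3, -0.1], [0.5, 0.1], [-0.1, -1.4], [-0.6, -3.2], [1.0, -1.5], [-0.1, -1.4], [-0.8, 0.7], [-1.2, 1.0], [-0.8, -0.3], [-1.2, 0.3], [0.0, -0.0], [0.7, -0.8]]
[[0.5466 0.1677 0.115 ]
 [0.4796 0.0447 0.115 ]
 [0.5085 0.2066 0.085 ]
 [0.4263 0.0556 0.085 ]
 [0.5176 0.0058 0.085 ]
 [0.5999 0.1569 0.085 ]]
side (345, 240) [0.771 0.036 0.01 ]
scene (298, 245) [0.771 0.035 0.01 ]
side (380, 300) [ 0.756 -0.197  0.01 ]
side (327, 196) [0.807 0.252 0.01 ]
side (175, 295) [ 0.335 -0.016  0.01 ]
side (155, 210) [0.332 0.364 0.01 ]
side (325, 407) [ 0.542 -0.414  0.01 ]
[0.17353431 0.54775782 0.23057435] [ 1.52790464e-01  9.88258308e-01 -7.59056950e-04 -1.19574244e-04]
```

```bash
cat >> h.py <<'E'
from scipy.spatial.transform import Rotation as R
def need(target,yaw=None):
    s=manip.state();q=R.from_quat(s["eef_rot"]);print("tool-frame d",(q.inv().apply(np.array(target)-s["position"])).round(4))
    if yaw is not None:
        Y=np.array([np.cos(yaw),np.sin(yaw),0]);Z=np.array([0,0,-1.]);M=np.c_[np.cross(Y,Z),Y,Z]
        print("rotvec",(q.inv()*R.from_matrix(M)).as_rotvec().round(4))
E
python3 - <<'E'
from h import *
need([.5475,.168,.14],-.4986)
for px in((415,357),(352,363),(455,318),(212,400)):print(px,ray("side",px,0.005).round(3))
E
```

```text
tool-frame d [-0.4712 -0.249   0.091 ]
rotvec [-1.1000e-03  1.4000e-03  1.7626e+00]
(415, 357) [ 0.75  -0.366  0.005]
(352, 363) [ 0.629 -0.334  0.005]
(455, 318) [ 0.882 -0.302  0.005]
(212, 400) [ 0.356 -0.324  0.005]
```

The manual's scale: shifts go in shares of 50 mm and turns go in shares of 180 degrees. Converting my numbers, 0.15 rad / 3.1416 = 0.0477.

```bash
r='';echo '[[0, 0, 0, 0, 0, 0.0477], [0, 0, 0, 0, 0, 0.0477], [0, 0, 0, 0, 0, 0.0477], [0, 0, 0, 0, 0, 0.0477], [0, 0, 0, 0, 0, 0.0477], [0, 0, 0, 0, 0, 0.0477], [0, 0, 0, 0, 0, 0.0477], [0, 0, 0, 0, 0, 0.0477]]' > rows.txt && python3 drive.py rows.txt 1.0 ; echo '[[0, 0, 0, 0, 0, 0.0477], [0, 0, 0, 0, 0, 0.0477], [0, 0, 0, 0, 0, 0.0477], [0, 0, 0, 0, 0, 0.035], [0, 0, 0, 0, 0, 0]]' > rows.txt && python3 drive.py rows.txt; python3 -c "
from h import *
need([.5475,.168,.16],-.4986)"
```

```text
time_s: 0.9
position: [0.1735, 0.5479, 0.2308]
eef_rot: [0.686, 0.727, -0.0, 0.0]
contact_force: [-0.1, -0.2, 0.7]
opening: 0.998
grip_force: 0.0
time_s: 1.4
position: [0.1736, 0.5479, 0.2309]
eef_rot: [0.859, 0.512, -0.0, 0.0]
contact_force: [-0.2, -0.1, -0.6]
opening: 0.996
grip_force: 0.0
tool-frame d [-0.1563  0.5096  0.0711]
rotvec [0.0002 0.0009 0.0029]
```

In the tool's units: 0.0425 m is 0.85, -0.013 m is -0.26.

```bash
echo '[[-0.26, 0.85, 0, 0, 0, 0], [-0.26, 0.85, 0, 0, 0, 0], [-0.26, 0.85, 0, 0, 0, 0], [-0.26, 0.85, 0, 0, 0, 0], [-0.26, 0.85, 0, 0, 0, 0], [-0.26, 0.85, 0, 0, 0, 0]]' > rows.txt && python3 drive.py rows.txt ; echo '[[-0.26, 0.85, 0, 0, 0, 0], [-0.26, 0.85, 0.2, 0, 0, 0], [-0.26, 0.85, 0.4, 0, 0, 0], [-0.26, 0.85, 0.4, 0, 0, 0], [-0.26, 0.85, 0.2, 0, 0, 0], [-0.26, 0.85, 0.2, 0, 0, 0], [0, 0, 0, 0, 0, 0]]' > rows.txt && python3 drive.py rows.txt; python3 -c "
from h import *
need([.5475,.168,.089],-.4986)
c=vision.get_calibration('wrist');im=vision.camera('wrist')[:,:,::-1].copy()
cv2.imwrite('pics/w1.png',im);print(proj('wrist',lidpts(.5131,.1062,-.4986),c).round(0).tolist())"
```

```text
time_s: 2.0
position: [0.3617, 0.3567, 0.2312]
eef_rot: [0.858, 0.513, 0.0, -0.0]
contact_force: [0.5, 0.1, -0.3]
opening: 0.997
grip_force: 0.0
time_s: 2.7
position: [0.5505, 0.1644, 0.1594]
eef_rot: [0.86, 0.511, -0.001, 0.001]
contact_force: [-1.2, 0.8, 0.2]
opening: 1.001
grip_force: 0.0
tool-frame d [ 0.0019 -0.0043  0.0704]
rotvec [0.     0.0022 0.0001]
[[312.0, 261.0], [313.0, 468.0], [226.0, 219.0], [243.0, 450.0], [386.0, 450.0], [401.0, 219.0]]
```

View pics/w1.png

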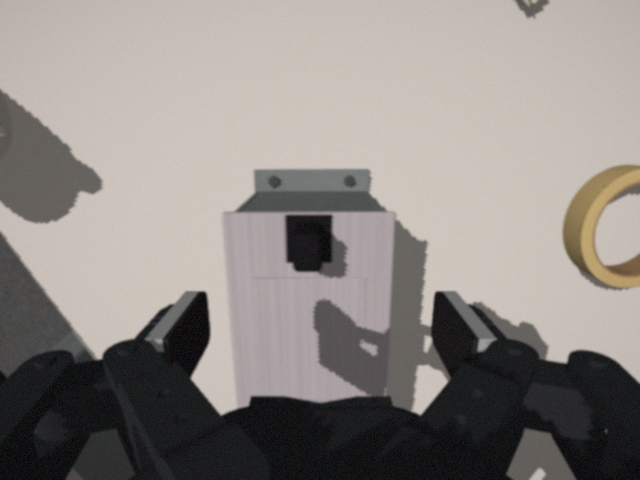

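The wrist view shows the far end's pull at about (309,240), with the lid's end corners at (223,212) and (396,212). That is about 3 mm beyond and 2 mm left of the fit, so I'll correct for it and descend.

In the tool's units: 0.02 m is 0.4, -0.006 m is -0.12.

```bash
echo '[[0.1, -0.12, 0.4, 0, 0, 0], [0, 0, 0.4, 0, 0, 0], [0, 0, 0.4, 0, 0, 0], [0, 0, 0.2, 0, 0, 0], [0, 0, 0, 0, 0, 0]]' > rows.txt && python3 drive.py rows.txt 1.0; echo '[[0, 0, 0, 0, 0, 0], [0, 0, 0, 0, 0, 0], [0, 0, 0, 0, 0, 0], [0, 0, 0, 0, 0, 0], [0, 0, 0, 0, 0, 0], [0, 0, 0, 0, 0, 0], [0, 0, 0, 0, 0, 0]]' > rows.txt && python3 drive.py rows.txt 0.0 60; python3 -c "
from h import *
s=manip.state();print(s['contact_force'],s['moment'],s['position'])"
```

```text
time_s: 3.25
position: [0.5436, 0.176, 0.0903]
eef_rot: [0.859, 0.513, -0.001, -0.0]
contact_force: [0.5, -0.3, -0.3]
opening: 0.995
grip_force: 0.0
time_s: 3.95
position: [0.5465, 0.1752, 0.0922]
eef_rot: [0.859, 0.512, 0.001, 0.001]
contact_force: [2.5, -2.9, 4.5]
opening: 0.174
grip_force: 60.6
[ 2.45896916 -2.93706037  4.4520592 ] [-0.49878813 -0.48481146  0.1562219 ] [0.5464636  0.17517564 0.09224894]
```

In the tool's units: -0.001 m is -0.02, 0.0065 rad / 3.1416 = 0.0021.

```bash
for i in 1 2 3; do :; done; echo '[[0, 0, -0.02, 0, 0.0021, 0], [0, 0, -0.02, 0, 0.0021, 0], [0, 0, 0, 0, 0, 0], [0, 0, 0, 0, 0, 0]]' > rows.txt && python3 drive.py rows.txt; echo '[[0, 0, -0.02, 0, 0.0021, 0], [0, 0, -0.02, 0, 0.0021, 0], [0, 0, 0, 0, 0, 0], [0, 0, 0, 0, 0, 0]]' > rows.txt && python3 drive.py rows.txt; echo '[[0, 0, -0.02, 0, 0.0021, 0], [0, 0, 0, 0, 0, 0], [0, 0, 0, 0, 0, 0]]' > rows.txt && python3 drive.py rows.txt; python3 -c "
from h import *
s=manip.state();print(s['contact_force'],s['moment'],s['position'])"
```

```text
time_s: 4.35
position: [0.5464, 0.1753, 0.0931]
eef_rot: [0.859, 0.512, 0.007, -0.003]
contact_force: [6.0, -2.5, -1.0]
opening: 0.173
grip_force: 60.0
time_s: 4.75
position: [0.5463, 0.1751, 0.095]
eef_rot: [0.859, 0.512, 0.012, -0.006]
contact_force: [5.8, -2.7, -1.6]
opening: 0.176
grip_force: 60.0
time_s: 5.05
position: [0.5463, 0.1751, 0.096]
eef_rot: [0.859, 0.512, 0.015, -0.007]
contact_force: [5.6, -2.0, -1.8]
opening: 0.173
grip_force: 59.9
[ 5.62309873 -2.00951001 -1.78262529] [-0.69068979 -0.81531424  0.11005154] [0.54625138 0.17506882 0.09596111]
```

Lifted about 4 mm with a steady pull of about 1.5 N. I'll go on gently past the point where a hooked end would hold.

In the tool's units: -0.001 m is -0.02, 0.0065 rad / 3.1416 = 0.0021.

```bash
echo '[[0, 0, -0.02, 0, 0.0021, 0], [0, 0, -0.02, 0, 0.0021, 0], [0, 0, 0, 0, 0, 0], [0, 0, 0, 0, 0, 0]]' > rows.txt && python3 drive.py rows.txt; echo '[[0, 0, -0.02, 0, 0.0021, 0], [0, 0, -0.02, 0, 0.0021, 0], [0, 0, 0, 0, 0, 0], [0, 0, 0, 0, 0, 0]]' > rows.txt && python3 drive.py rows.txt; python3 -c "
from h import *
s=manip.state();print(s['contact_force'],s['moment'],s['position'])"
```

```text
time_s: 5.45
position: [0.5461, 0.1749, 0.098]
eef_rot: [0.859, 0.512, 0.02, -0.011]
contact_force: [5.4, -2.2, -1.7]
opening: 0.177
grip_force: 60.0
time_s: 5.85
position: [0.5459, 0.1747, 0.1]
eef_rot: [0.858, 0.512, 0.026, -0.014]
contact_force: [5.7, -2.3, -0.5]
opening: 0.173
grip_force: 60.1
[ 5.74334008 -2.26593415 -0.52765096] [-0.80181711 -0.76238191  0.11088449] [0.54589387 0.17472636 0.09995796]
```

In the tool's units: -0.004 m is -0.08, -0.0003 m is -0.006, 0.025 rad / 3.1416 = 0.008.

```bash
echo '[[-0.006, 0, -0.08, 0, 0.008, 0], [-0.006, 0, -0.08, 0, 0.008, 0], [0, 0, 0, 0, 0, 0]]' > rows.txt && python3 drive.py rows.txt - 80; echo '[[-0.01, 0, -0.126, 0, 0.0127, 0], [-0.01, 0, -0.126, 0, 0.0127, 0], [-0.01, 0, -0.126, 0, 0.0127, 0], [0, 0, 0, 0, 0, 0], [0, 0, 0, 0, 0, 0]]' > rows.txt && python3 drive.py rows.txt;  python3 -c "
from h import *
s=manip.state();print(s['contact_force'],s['moment'],s['position'],s['qpos'])
f=lambda i,k:cv2.resize(i,None,fx=k,fy=k,interpolation=cv2.INTER_CUBIC)
a=vision.camera('scene')[170:330,130:270,::-1];b=vision.camera('side')[130:290,180:300,::-1]
cv2.imwrite('pics/t1.png',np.hstack([f(a,3),f(b,3)]))"
```

```text
time_s: 6.15
position: [0.5442, 0.1739, 0.1086]
eef_rot: [0.858, 0.511, 0.047, -0.028]
contact_force: [1.9, -1.7, -1.0]
opening: 0.169
grip_force: 82.4
time_s: 6.65
position: [0.5418, 0.1702, 0.1263]
eef_rot: [0.854, 0.508, 0.097, -0.058]
contact_force: [1.7, -2.0, -0.5]
opening: 0.17
grip_force: 82.4
[ 1.73359065 -2.04879262 -0.51013992] [-0.84289431 -0.16678246  0.14783549] [0.54181177 0.17020101 0.1263391 ] [0.18562671 0.33443281 1.8564816  0.24170054 0.82145523 0.52839463]
```

View pics/t1.png

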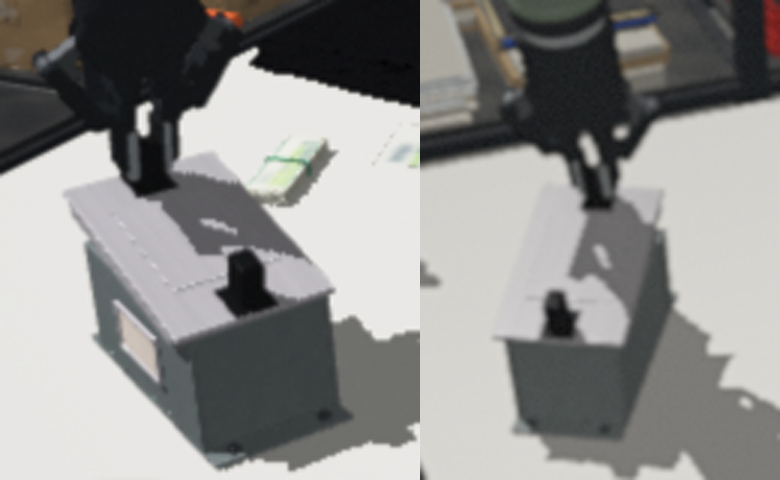

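The far end is up with the near end still on the rim and no resisting force, so the far end is the free one. I'll keep tipping to about 0.57 rad.

In the tool's units: -0.0079 m is -0.158, -0.0006 m is -0.012, 0.05 rad / 3.1416 = 0.0159.

```bash
echo '[[-0.012, 0, -0.158, 0, 0.0159, 0], [-0.012, 0, -0.158, 0, 0.0159, 0], [-0.012, 0, -0.158, 0, 0.0159, 0], [-0.012, 0, -0.158, 0, 0.0159, 0], [0, 0, 0, 0, 0, 0]]' > rows.txt && python3 drive.py rows.txt; echo '[[-0.012, 0, -0.158, 0, 0.0159, 0], [-0.012, 0, -0.158, 0, 0.0159, 0], [-0.012, 0, -0.158, 0, 0.0159, 0], [0, 0, 0, 0, 0, 0], [0, 0, 0, 0, 0, 0]]' > rows.txt && python3 drive.py rows.txt;  python3 -c "
from h import *
s=manip.state();print(s['contact_force'],s['moment'],s['position'],s['qpos'])
q=R.from_quat(s['eef_rot']);print(q.as_matrix().round(3));print('up 10cm',q.inv().apply([0,0,.1]))
f=lambda i,k:cv2.resize(i,None,fx=k,fy=k,interpolation=cv2.INTER_CUBIC)
a=vision.camera('scene')[170:330,130:270,::-1];b=vision.camera('side')[130:290,180:300,::-1]
cv2.imwrite('pics/t2.png',np.hstack([f(a,3),f(b,3)]))"
```

```text
time_s: 7.25
position: [0.5362, 0.1596, 0.1559]
eef_rot: [0.84, 0.499, 0.182, -0.109]
contact_force: [-0.4, -2.9, -1.8]
opening: 0.166
grip_force: 82.2
time_s: 7.75
position: [0.5306, 0.1493, 0.1755]
eef_rot: [0.824, 0.491, 0.244, -0.146]
contact_force: [-0.0, -3.7, -2.4]
opening: 0.168
grip_force: 82.3
[-0.00716364 -3.74535802 -2.38281259] [-1.14117658  0.2566572  -0.04930289] [0.53057767 0.14926602 0.17551054] [-0.03344142  0.22718843  2.0002447   0.75761914  0.79028762 -0.05045449]
[[ 0.4    0.879  0.258]
 [ 0.737 -0.476  0.48 ]
 [ 0.545 -0.001 -0.838]]
up 10cm [ 0.05450558 -0.00013986 -0.08383986]
```

View pics/t2.png

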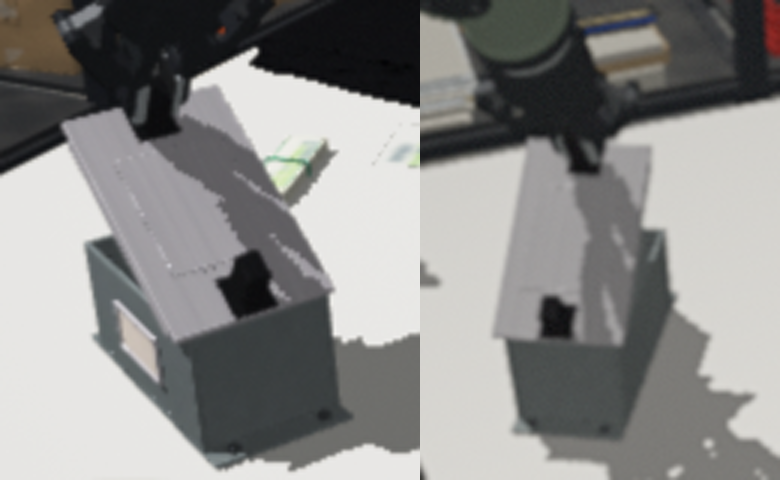

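In the tool's units: -0.0042 m is -0.084, 0.0027 m is 0.054.

```bash
echo '[[0.054, 0, -0.084, 0, 0, 0], [0.054, 0, -0.084, 0, 0, 0], [0, 0, 0, 0, 0, 0], [0, 0, 0, 0, 0, 0]]' > rows.txt && python3 drive.py rows.txt - 90; echo '[[0.11, 0, -0.168, 0, 0, 0], [0.11, 0, -0.168, 0, 0, 0], [0.11, 0, -0.168, 0, 0, 0], [0.11, 0, -0.168, 0, 0, 0], [0.11, 0, -0.168, 0, 0, 0], [0, 0, 0, 0, 0, 0]]' > rows.txt && python3 drive.py rows.txt
```

```text
time_s: 8.25
position: [0.5308, 0.1495, 0.1866]
eef_rot: [0.823, 0.491, 0.245, -0.146]
contact_force: [0.1, 0.7, -2.3]
opening: 0.164
grip_force: 88.5
time_s: 8.85
position: [0.5318, 0.1492, 0.2387]
eef_rot: [0.823, 0.491, 0.247, -0.145]
contact_force: [-0.3, 0.4, -3.1]
opening: 0.161
grip_force: 88.5
```

In the tool's units: -0.0084 m is -0.168, 0.0055 m is 0.11, -0.08 rad / 3.1416 = -0.0255.

```bash
echo '[[0.11, 0, -0.168, 0, 0, 0], [0.11, 0, -0.168, 0, 0, 0], [0, 0, 0, 0, -0.0191, 0], [0, 0, 0, 0, -0.0255, 0], [0, 0, 0, 0, -0.0255, 0], [0, 0, 0, 0, -0.0255, 0], [0, 0, 0, 0, -0.0255, 0], [0, 0, 0, 0, -0.0255, 0]]' > rows.txt && python3 drive.py rows.txt; echo '[[0, 0, 0, 0, -0.0255, 0], [0, 0, 0, 0, -0.0115, 0], [0, 0, 0, 0, 0, 0], [0, 0, 0, 0, 0, 0]]' > rows.txt && python3 drive.py rows.txt;  python3 -c "
from h import *
need([.613,-.069,.25],-.4986)
s=manip.state();print(s['contact_force'],s['moment'],s['position'],s['qpos'])
cv2.imwrite('pics/t3.png',np.hstack([vision.camera('scene')[100:400,100:480,::-1],vision.camera('side')[60:360,100:480,::-1]]))"
```

```text
time_s: 9.65
position: [0.5311, 0.1494, 0.2576]
eef_rot: [0.858, 0.511, 0.05, -0.029]
contact_force: [-0.4, 0.2, -2.9]
opening: 0.165
grip_force: 88.4
time_s: 10.05
position: [0.5306, 0.1492, 0.2564]
eef_rot: [0.859, 0.512, 0.001, -0.001]
contact_force: [-0.8, -0.2, -2.7]
opening: 0.168
grip_force: 88.4
tool-frame d [-0.1527  0.1763  0.0058]
rotvec [-0.0007 -0.0033  0.0024]
[-0.79499668 -0.19119448 -2.73110013] [ 0.20096472 -0.09461848 -0.01696732] [0.53062142 0.14919049 0.25642588] [0.25157163 0.26619792 1.57717442 0.00296554 1.29648167 0.74700013]
```

View pics/t3.png

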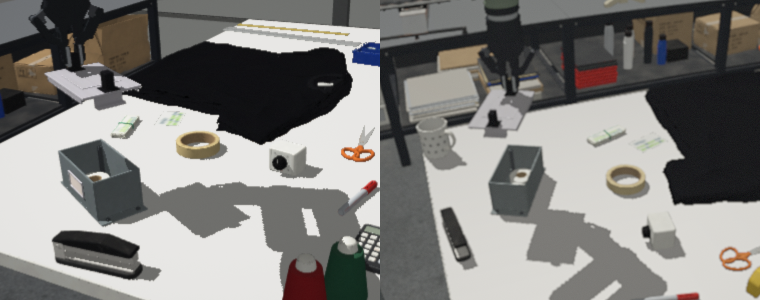

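The lid is off and held level. The box shows open at (100,180) in the scene half, and the bystanders have not moved. Next I'll carry it to the clear spot.

In the tool's units: 0.035 m is 0.7, -0.03 m is -0.6.

```bash
echo '[[-0.2, 0.24, 0, 0, 0, 0], [-0.44, 0.5, 0, 0, 0, 0], [-0.6, 0.7, 0, 0, 0, 0], [-0.6, 0.7, 0, 0, 0, 0], [-0.6, 0.7, 0, 0, 0, 0], [-0.4, 0.44, 0, 0, 0, 0], [-0.2, 0.24, 0, 0, 0, 0], [0, 0, 0, 0, 0, 0]]' > rows.txt && python3 drive.py rows.txt; echo '[[0, 0, 0.4, 0, 0, 0], [0, 0, 0.8, 0, 0, 0], [0, 0, 0.8, 0, 0, 0], [0, 0, 0.6, 0, 0, 0], [0, 0, 0.4, 0, 0, 0], [0, 0, 0.2, 0, 0, 0], [0, 0, 0, 0, 0, 0], [0, 0, 0, 0, 0, 0]]' > rows.txt && python3 drive.py rows.txt
python3 -c "
from h import *
need([.613,-.069,.05],-.4986)
f=lambda i,k:cv2.resize(i,None,fx=k,fy=k,interpolation=cv2.INTER_CUBIC)
cv2.imwrite('pics/t4.png',np.hstack([f(vision.camera('scene')[190:340,200:400,::-1],2),f(vision.camera('side')[200:350,220:420,::-1],2)]))"
```

```text
time_s: 10.95
position: [0.6135, -0.0709, 0.2558]
eef_rot: [0.86, 0.51, 0.001, -0.001]
contact_force: [-1.0, 1.1, -3.6]
opening: 0.166
grip_force: 88.5
time_s: 11.75
position: [0.6142, -0.0675, 0.0974]
eef_rot: [0.859, 0.512, 0.002, -0.0]
contact_force: [0.4, -0.6, -1.8]
opening: 0.167
grip_force: 88.4
tool-frame d [-0.0021 -0.0004  0.0474]
rotvec [ 0.0018 -0.0035  0.0032]
```

View pics/t4.png

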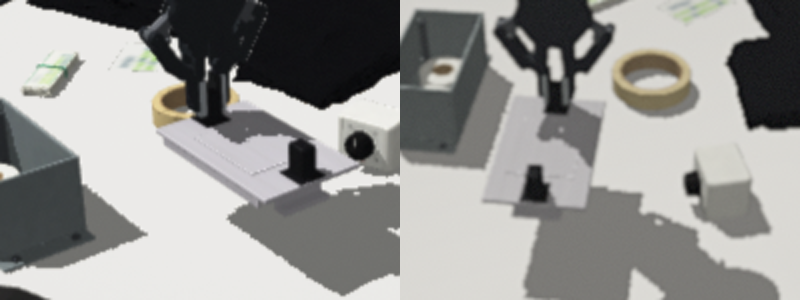

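The lid is level and clear of the box, tape and timer. I'll lower it gently.

In the tool's units: 0.02 m is 0.4, 0.015 m is 0.3.

```bash
echo '[[0, 0, 0.3, 0, 0, 0], [0, 0, 0.4, 0, 0, 0], [0, 0, 0.2, 0, 0, 0], [0, 0, 0.1, 0, 0, 0], [0, 0, 0, 0, 0, 0], [0, 0, 0, 0, 0, 0]]' > rows.txt && python3 drive.py rows.txt; echo '[[0, 0, 0.04, 0, 0, 0], [0, 0, 0.04, 0, 0, 0], [0, 0, 0.04, 0, 0, 0], [0, 0, 0, 0, 0, 0], [0, 0, 0, 0, 0, 0]]' > rows.txt && python3 drive.py rows.txt; echo '[[0, 0, 0.02, 0, 0, 0], [0, 0, 0.02, 0, 0, 0], [0, 0, 0, 0, 0, 0], [0, 0, 0, 0, 0, 0]]' > rows.txt && python3 drive.py rows.txt; python3 -c "
from h import *
s=manip.state();print(s['contact_force'],s['moment'],s['position'])"
```

```text
time_s: 12.45
position: [0.6142, -0.0678, 0.047]
eef_rot: [0.859, 0.512, 0.002, -0.0]
contact_force: [0.6, 0.6, -2.3]
opening: 0.169
grip_force: 88.4
time_s: 12.95
position: [0.6135, -0.0677, 0.0401]
eef_rot: [0.859, 0.512, 0.001, -0.001]
contact_force: [0.1, -1.1, -3.1]
opening: 0.167
grip_force: 88.4
time_s: 13.35
position: [0.6136, -0.0677, 0.0382]
eef_rot: [0.859, 0.512, 0.001, -0.001]
contact_force: [0.2, -0.2, -2.7]
opening: 0.164
grip_force: 88.5
[ 0.23392758 -0.2468289  -2.66733092] [ 0.13380758 -0.10752196  0.02308689] [ 0.61358696 -0.06773804  0.03819934]
```

In the tool's units: 0.001 m is 0.02.

```bash
echo '[[0, 0, 0.02, 0, 0, 0], [0, 0, 0, 0, 0, 0], [0, 0, 0, 0, 0, 0]]' > rows.txt && python3 drive.py rows.txt; echo '[[0, 0, 0.02, 0, 0, 0], [0, 0, 0, 0, 0, 0], [0, 0, 0, 0, 0, 0]]' > rows.txt && python3 drive.py rows.txt; python3 -c "
from h import *
s=manip.state();print(s['contact_force'],s['moment'],s['position'])"
```

```text
time_s: 13.65
position: [0.6138, -0.0676, 0.0374]
eef_rot: [0.859, 0.512, 0.001, -0.001]
contact_force: [0.1, 0.4, -0.3]
opening: 0.165
grip_force: 89.0
time_s: 13.95
position: [0.6138, -0.0676, 0.0374]
eef_rot: [0.859, 0.512, 0.002, -0.0]
contact_force: [-1.7, 1.5, 5.5]
opening: 0.17
grip_force: 89.7
[-1.72084984  1.46380024  5.53557819] [ 0.18211489  0.28407648 -0.04321175] [ 0.6138256  -0.06759809  0.03738166]
```

It is seated: 5.5 N upward at TCP z = 0.0374. I'll release and go straight up.

In the tool's units: -0.04 m is -0.8, -0.02 m is -0.4.

```bash
echo '[[0, 0, 0, 0, 0, 0], [0, 0, 0, 0, 0, 0], [0, 0, 0, 0, 0, 0], [0, 0, 0, 0, 0, 0], [0, 0, 0, 0, 0, 0], [0, 0, 0, 0, 0, 0]]' > rows.txt && python3 drive.py rows.txt 0.7; echo '[[0, 0, -0.2, 0, 0, 0], [0, 0, -0.4, 0, 0, 0], [0, 0, -0.8, 0, 0, 0], [0, 0, -0.8, 0, 0, 0], [0, 0, -0.8, 0, 0, 0], [0, 0, -0.4, 0, 0, 0], [0, 0, 0, 0, 0, 0], [0, 0, 0, 0, 0, 0]]' > rows.txt && python3 drive.py rows.txt
python3 -c "
from h import *
f=lambda i,k:cv2.resize(i,None,fx=k,fy=k,interpolation=cv2.INTER_CUBIC)
cv2.imwrite('pics/t5.png',np.hstack([f(vision.camera('scene')[190:390,150:350,::-1],2),f(vision.camera('side')[190:390,200:400,::-1],2)]))"
```

```text
time_s: 14.55
position: [0.6135, -0.0678, 0.0361]
eef_rot: [0.859, 0.512, 0.001, -0.001]
contact_force: [-0.2, 0.3, -0.1]
opening: 0.695
grip_force: 0.0
time_s: 15.35
position: [0.6131, -0.0681, 0.2064]
eef_rot: [0.859, 0.512, 0.001, -0.001]
contact_force: [-0.1, 0.8, 0.5]
opening: 0.698
grip_force: 0.0
```

View pics/t5.png

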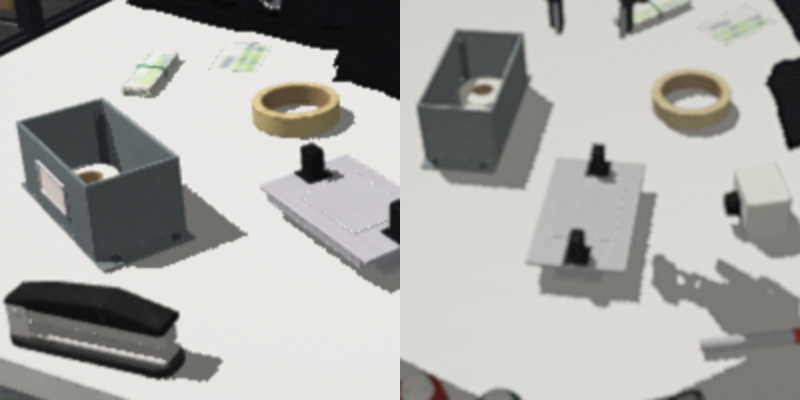

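The lid stands level on its feet, right way up and clear of everything, and the gripper is off it.

```bash
python3 -c "
from cell import manip, vision, job_done
print(job_done())"
```

```text
the job is handed in; nothing more can be done
None
```

The lid is off the box and set down right way up on the bench, clear of the box; the far end was the free one, the other things look undisturbed in the camera views, and the job was handed in at about 15.5 s.

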